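# Take the battery cover off the orange kitchen timer

### The job

The batteries of the timer with the orange battery cover are due for a change. Squeeze the two snap tabs of the orange cover towards each other, lift the cover straight off the timer, and set it down gently, right way up and flat, inside the black tray. Leave the blue cover clipped in place on its timer.

Things in the scene. Friction and masses are not known exactly. Their poses are not given: they have to be found in the camera images.
- cover_orange: Orange clip-in battery cover, loose, about 60 g. Plate 63 (x) x 49 (y) mm, its top at z = 31 mm, flush with the timer's top while clipped in. Two springy snap tabs (see the point) stand up through it at x = 0, one on the +y and one on the -y side. Origin: centre of the underside of its feet (52 x 36 mm, on which it stands when set down); z up.
- grip_orange (a point): Point on the orange cover midway between its two tabs, z = 42 mm in the cover's frame. Tabs: 22 mm wide (x), 3 mm thick, tops at z = 52 mm (21 mm above the timer). At rest 59 mm over their tops (y), 50 mm at the timer's top. About 5 N each squeezes them to a hard stop, upright, 36 mm apart over all: the barbs are then free; else they hold. They spring back. Grip 15 to 30 N.
- timer_orange: White box-shaped kitchen timer with orange trim, fixed; the orange cover is clipped into its top, axes parallel. Origin: on the counter, under the middle of the cover. Box x = -45 to 95, y = -55 to 55 mm, top at z = 46 mm (screen and keys at x above 38 mm rise 3 mm). The cover's feet stand on the compartment floor at z = 15 mm; compartment mouth 66 x 51 mm.
- cover_blue: The same cover in blue, clipped into a like timer with blue trim. To be left as it is. Origin and axes as for the orange cover.
- tray: Shallow open black serving tray, fixed to the counter, 170 (x) x 130 (y) x 12 mm high, walls and floor 4 mm thick. Origin: centre of its underside, on the counter; the inner floor lies at z = 4 mm.
Not all that is in view belongs to the job. Of the things like the cover_orange, leave any that is pink, turquoise or white; of the rest the smaller one is meant.

How it is judged:
By the outcome, as a careful person would: the job done as asked, in the order asked, and still so for the second after the job is handed in, with the robot touching nothing.
It also fails if it takes over 40 s, if anything falls off the work surface, if the arm or the gripper's body presses on something with over 40 N, if the wrist force passes 120 N, or if a joint passes its speed limit or range.

### The arm

A 7-joint arm with a two-finger parallel gripper is mounted at the origin on the work surface. World frame = base frame: x ahead of the robot, y to its left, z up, the work surface at z = 0. Lengths are in m, angles in rad, forces in N, time in s.
With the tool pointing down it reaches from about 0.4 to 0.9 m from the base axis. Payload 5.5 kg.
Tool frame: the origin (TCP) lies midway between the tips of the shut fingers; the grasp point (between the pads) lies 19 mm behind it; z points along the fingers, y is the line along which they close (so a half turn about z gives the same grasp; the last joint's range is limited). The gripper opens to 92 mm and grips with 3 to 60 N. Pads are 19 mm wide; open, the fingers measure 130 mm over their backs; the gripper's body (75 mm by 190 mm) begins 47 mm behind the grasp point.
Start: joints at [1.519, 0.501, -0.427, 1.55, 0.221, 1.138, -0.21], TCP at [0.201, -0.618, 0.227] pointing down, gripper open.
Joint ranges: [-2.88, 2.88], [-0.31, 2.03], [-1.54, 1.56], [0.2, 2.42], [-1.41, 4.55], [0.19, 2.02], [-2.57, 2.57]. Speed limits (rad/s): [2.57, 2.57, 3.14, 3.14, 3.14, 3.14, 3.14].

### API

Orientations are given as a unit quaternion [x, y, z, w].
In Python, from rig import ctrl, jaws, vision, ticket, sensors gives the robot as it stands. Calls block until the motion is done:
- ctrl.move_ptp(position, orientation): joint-space move of the TCP to a pose.
- ctrl.line_to(position, orientation=None, velocity=0.15): straight line of the TCP; orientation=None keeps the orientation; velocity is the mean speed in m/s.
- ctrl.goto_joints(angles): joint-space move.
- jaws.grip(opening, newtons=None): finger opening in m; newtons is the grip in N (None keeps the last); returns when the fingers have stopped.
- ctrl.hold(seconds).
- ctrl.inverse_kinematics(position, orientation): joint angles nearest the present ones, or None.
- vision.snapshot(name): name is "scene" or "side" or "wrist"; returns the picture (400x640x3 uint8, blue, green, red); there is no depth.
- vision.camera_info(name): a dict with "intrinsics" (3x3 intrinsics, pixels), "dist" ([k1, k2, p1, p2, k3] as OpenCV has them; the pictures are not rectified), "extrinsics" (4x4, takes a point from camera to world coordinates); the wrist camera has in their place "T_tool_cam" (4x4, takes a point from camera to tool coordinates, whose origin is the TCP and whose axes are the flange's). Camera axes: x right, y down, z forward; pixel columns grow to the right and rows downward; lengths in m; the calibration is good to about 2 mm. A picture is of the moment at which its call begins: read the wrist's pose just before it. camera_info takes no time and is no camera call.
A pose or a line that the arm cannot do raises ctrl.PlanningError and nothing moves.
- ticket.hand_in(): hands the job in; it is judged then, once.
Readings, each from a call of its own:
- sensors.current_time(): time.
- sensors.current_qpos(): joint angles.
- sensors.current_dq(): joint speeds.
- sensors.current_joint_torque(): joint torques, N m.
- sensors.current_ee_pos(): TCP position.
- sensors.current_tool_rot(): TCP orientation.
- sensors.current_wrist_force(): force on the tool from outside, world axes, zero at the start.
- sensors.current_ft_torque(): the same for the moment, N m.
- sensors.current_width(): finger opening in m.
- sensors.current_grip_force(): force on a finger pad.
Only numpy, scipy, OpenCV 4.12 (cv2) and the standard library are available. Lean on these libraries where they do the work, as an engineer would, in place of code of your own. Each camera call takes 0.05 s, during which the arm holds its last target. There are 200 camera calls.

## Working session

There is one attempt and no reset: what is moved stays moved. The work goes in short steps, each a Python script; the robot and the scene stay as the last script left them, time stands still between calls to the robot, and variables do not carry over. Pictures are saved under pics/ and viewed, at most 10 in all, crops included, and the job is handed in when it is done.

```bash
mkdir -p pics; ls; python3 - <<'E'
from rig import ctrl,jaws,vision,ticket,sensors
import cv2,numpy as np
for n in("scene","side"):
    cv2.imwrite(f"pics/{n}0.png",vision.snapshot(n)); i=vision.camera_info(n)
    print(n,np.round(i["extrinsics"],3).tolist(),np.round(i["intrinsics"]).tolist())
print(vision.camera_info("wrist"),sensors.current_tool_rot(),sensors.current_time())
E
```

```text
pics
scene [[-0.896, 0.305, -0.323, 0.808], [0.444, 0.595, -0.67, 0.574], [-0.012, -0.744, -0.668, 0.661], [0.0, 0.0, 0.0, 1.0]] [[371.0, 0.0, 320.0], [0.0, 371.0, 205.0], [0.0, 0.0, 1.0]]
side [[-0.862, -0.329, 0.385, 0.21], [-0.506, 0.582, -0.636, 0.505], [-0.015, -0.743, -0.669, 0.587], [0.0, 0.0, 0.0, 1.0]] [[365.0, 0.0, 317.0], [0.0, 365.0, 197.0], [0.0, 0.0, 1.0]]
{'intrinsics': array([[278.29377289,   0.        , 322.0923051 ],
       [  0.        , 278.29377289, 197.17014725],
       [  0.        ,   0.        ,   1.        ]]), 'dist': array([0.00599977, 0.        , 0.        , 0.        , 0.        ]), 'T_tool_cam': array([[ 3.98216147e-05, -9.63070141e-01, -2.69250631e-01,
         7.21363603e-02],
       [ 9.99999971e-01,  1.02771968e-04, -2.19702365e-04,
         1.15903123e-03],
       [ 2.39260204e-04, -2.69250614e-01,  9.63070117e-01,
        -1.56377867e-01],
       [ 0.00000000e+00,  0.00000000e+00,  0.00000000e+00,
         1.00000000e+00]])} [ 9.87635074e-01  1.56767932e-01 -9.78315095e-05 -8.75715853e-04] 0.1
```

View pics/scene0.png

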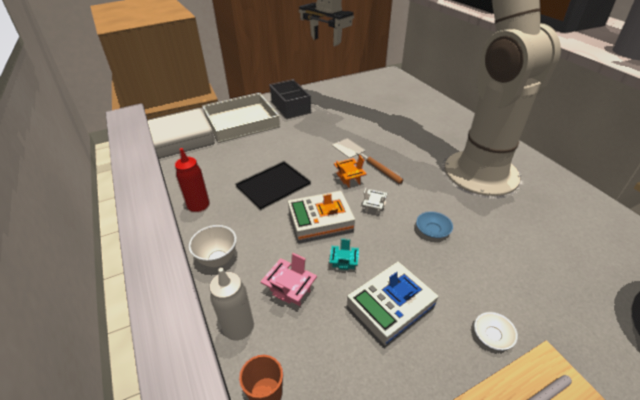

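View pics/side0.png

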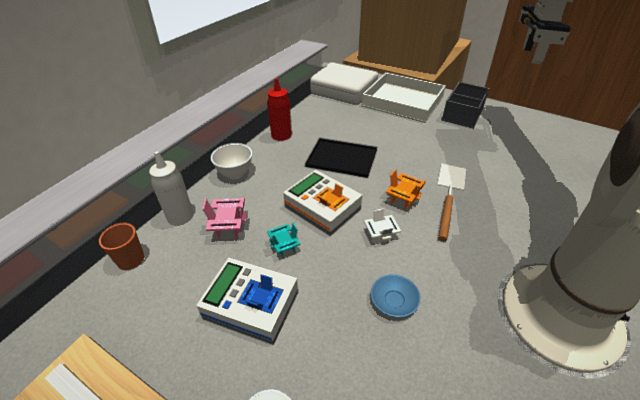

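The scene view shows the orange-trim timer at about (320,213) with its cover at (330,208), a loose orange decoy at (350,170), and the black tray at (273,184). In the side view these are at (322,202), (333,198), (405,188) and (341,157).

```bash
cat > h.py <<'E'
from rig import ctrl,jaws,vision,ticket,sensors
import cv2,numpy as np
from scipy.spatial.transform import Rotation as R
def tcp():
    T=np.eye(4);T[:3,:3]=R.from_quat(sensors.current_tool_rot()).as_matrix();T[:3,3]=sensors.current_ee_pos();return T
def snap(n):
    i=vision.camera_info(n)
    E=i["extrinsics"] if n!="wrist" else tcp()@i["T_tool_cam"]
    return vision.snapshot(n),(i["intrinsics"],i["dist"],E)
def ray(cam,uv):
    K,d,E=cam
    p=cv2.undistortPoints(np.array(uv,float).reshape(-1,1,2),K,d)[:,0]
    v=np.c_[p,np.ones(len(p))]@E[:3,:3].T
    return E[:3,3],v/np.linalg.norm(v,axis=1,keepdims=True)
def plane(cam,uv,z):
    o,v=ray(cam,uv);return o+v*((z-o[2])/v[:,2])[:,None]
def tri(c1,u1,c2,u2):
    out=[]
    o1,V1=ray(c1,u1);o2,V2=ray(c2,u2)
    for a,b in zip(V1,V2):
        s=np.linalg.lstsq(np.c_[a,-b],o2-o1,rcond=None)[0]
        p,q=o1+a*s[0],o2+b*s[1];out.append([*(p+q)/2,np.linalg.norm(p-q)])
    return np.array(out)
def blobs(img,lo,hi,amin=60):
    m=cv2.inRange(cv2.cvtColor(img,cv2.COLOR_BGR2HSV),lo,hi)
    c,_=cv2.findContours(m,cv2.RETR_EXTERNAL,cv2.CHAIN_APPROX_NONE)
    return m,[x for x in c if cv2.contourArea(x)>=amin]
ORANGE=((8,150,90),(22,255,255))
def down(yaw): # tool z down, tool y at angle yaw+90 mirrored
    return (R.from_euler('z',yaw)*R.from_euler('x',np.pi)).as_quat()
E
python3 - <<'E'
from h import *
np.set_printoptions(precision=4,suppress=True)
a,ca=snap("scene");b,cb=snap("side")
# rough: tray and cover
print(tri(ca,[[330,208],[350,172],[273,184]],cb,[[333,198],[405,188],[341,157]]))
for im,c,win in((a,ca,(230,155,320,215)),(b,cb,(295,130,385,185))):
    x0,y0,x1,y1=win
    m,bl=blobs(im[y0:y1,x0:x1],(0,0,0),(180,255,45)); k=max(bl,key=cv2.contourArea)+[x0,y0]
    q=cv2.boxPoints(cv2.minAreaRect(k)); h=cv2.approxPolyDP(cv2.convexHull(k),6,True)[:,0]
    P=plane(c,h,0.012);print("tray",h.tolist(),P[:,:2].tolist(),np.linalg.norm(np.diff(P,axis=0,append=P[:1]),axis=1))
    print([(cv2.boundingRect(x),cv2.contourArea(x)) for x in blobs(im,*ORANGE,30)[1]])
E
```

```text
[[ 0.4911 -0.0261  0.0424  0.0022]
 [ 0.366  -0.1451  0.0333  0.0059]
 [ 0.5704 -0.2196  0.0071  0.002 ]]
tray [[309, 182], [261, 208], [237, 186], [281, 163]] [[0.47832670269511846, -0.17704881328321442], [0.635683767707249, -0.13594199011407526], [0.664859490549351, -0.25331909382090356], [0.5141224587667249, -0.2987834019809391]] [0.1626 0.1209 0.1574 0.1269]
[((240, 355, 42, 44), 1393.0), ((299, 226, 54, 13), 43.0), ((316, 195, 29, 21), 294.5), ((368, 158, 34, 24), 128.0), ((335, 155, 31, 32), 477.0)]
tray [[305, 164], [319, 139], [376, 148], [366, 177]] [[0.6347857736917799, -0.1380664777044861], [0.6627984183958373, -0.25930193289230385], [0.5021087603810904, -0.29726910947225005], [0.47265055138657247, -0.16692186454341096]] [0.1244 0.1651 0.1336 0.1647]
[((99, 222, 37, 28), 701.0), ((285, 200, 45, 30), 67.5), ((439, 195, 14, 44), 272.0), ((314, 184, 34, 26), 380.5), ((386, 170, 39, 39), 719.0)]
```

```bash
python3 - <<'E'
from h import *
np.set_printoptions(precision=4,suppress=True)
q=down(np.radians(14.5))
ctrl.move_ptp([0.49,-0.06,0.2],q)
a,ca=snap("wrist"); ctrl.line_to([0.49,0.0,0.2],velocity=0.2); b,cb=snap("wrist")
np.savez("w.npz",a=a,b=b,Ea=ca[2],Eb=cb[2])
cv2.imwrite("pics/w1.png",np.vstack([a,b])[:, 120:520])
for im in(a,b): print([(cv2.boundingRect(x),cv2.contourArea(x)) for x in blobs(im,*ORANGE,30)[1]])
print(sensors.current_ee_pos(),sensors.current_qpos(),sensors.current_time())
cv2.imwrite("pics/w1.png",cv2.resize(np.hstack([a[:,100:540],b[:,100:540]]),None,fx=.9,fy=.9))
E
```

```text
[((453, 385, 9, 15), 36.0), ((431, 305, 156, 9), 944.0), ((327, 282, 80, 32), 1234.5), ((474, 247, 16, 48), 221.5), ((155, 247, 18, 48), 238.5), ((261, 140, 61, 67), 2466.5), ((270, 117, 14, 13), 92.5)]
[((447, 380, 15, 20), 55.0), ((383, 283, 205, 31), 1732.5), ((372, 283, 17, 26), 139.5), ((154, 247, 22, 48), 291.5), ((465, 246, 25, 49), 345.5), ((312, 154, 62, 65), 2116.5), ((330, 132, 9, 12), 46.0)]
[ 0.4901 -0.0008  0.1999] [ 0.7501  0.3527 -0.9538  1.9587  0.3418  1.0009 -1.6815] 3.0
```

View pics/w1.png

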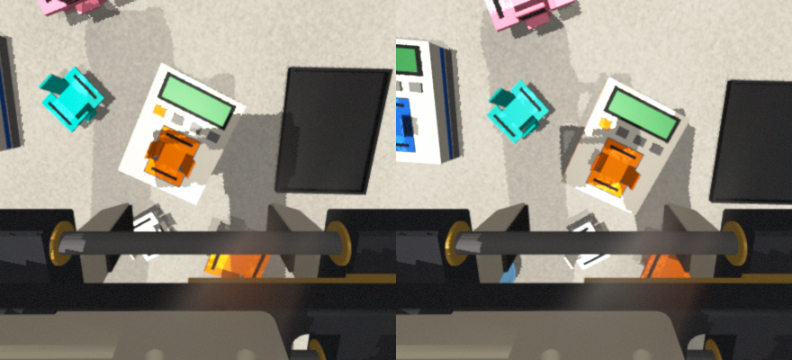

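```bash
python3 - <<'E'
from h import *
d=np.load("w.npz")
cv2.imwrite("pics/w2.png",np.hstack([cv2.resize(d['a'][60:240,220:380],None,fx=2.5,fy=2.5,interpolation=2),cv2.resize(d['b'][70:250,270:430],None,fx=2.5,fy=2.5,interpolation=2)]))
E
```

```text
(no output)
```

View pics/w2.png

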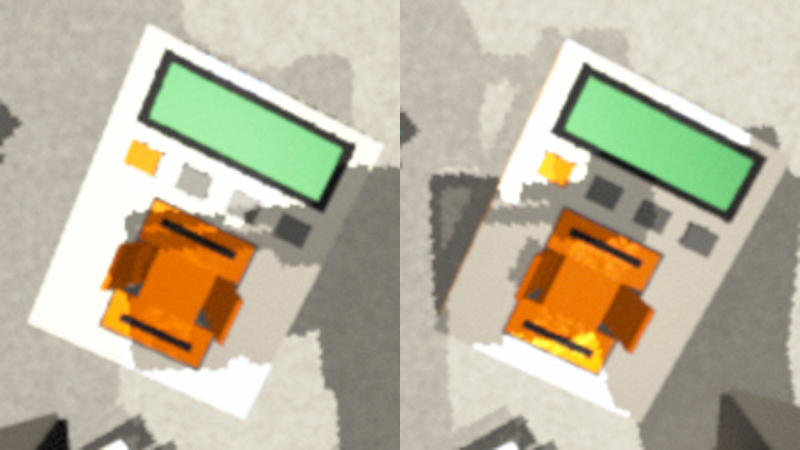

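Both crops show the clipped orange cover between its two tabs. The left (+y) tab's outer top edge runs (120,240)-(103,290) in crop a, and the right one (243,298)-(225,345). The timer's screen end is up. I'll triangulate these points.

```bash
python3 - <<'E'
from h import *
np.set_printoptions(precision=4,suppress=True)
d=np.load("w.npz");i=vision.camera_info("wrist");ca=(i["intrinsics"],i["dist"],d["Ea"]);cb=ca[:2]+(d["Eb"],)
A=np.array([[155,200],[257,247],[198,370],[100,325],[150,25],[245,418],[120,240],[103,290],[243,298],[225,345]])/2.5+[220,60]
B=np.array([[167,207],[262,254],[200,375],[102,330],[167,40],[232,415],[143,246],[117,297],[255,308],[238,353]])/2.5+[270,70]
P=tri(ca,A,cb,B);print(P)
for c,u in((ca,A),(cb,B)):
    Q=plane(c,u,.046)[:,:2];T=plane(c,u,.067)[:,:2]
    q=Q[:4];print("plate",q.mean(0),"yaw",[np.degrees(np.arctan2(*(v[::-1]))) for v in(q[0]-q[3],q[1]-q[2])],"size",np.linalg.norm(q-np.roll(q,-1,0),axis=1))
    print("tabs mid",T[6:10].mean(0),"span",np.linalg.norm(T[6:8].mean(0)-T[8:].mean(0)))
    print("timer diag mid",Q[4:6].mean(0),"len",np.linalg.norm(Q[4]-Q[5]))
E
```

```text
[[ 0.5293 -0.0074  0.0483  0.0014]
 [ 0.5193 -0.0557  0.0418  0.0007]
 [ 0.4581 -0.0432  0.0491  0.0005]
 [ 0.4653  0.0064  0.0399  0.0005]
 [ 0.5972  0.0106  0.0404  0.0003]
 [ 0.4279 -0.0729  0.014   0.0026]
 [ 0.5135 -0.0001  0.074   0.0026]
 [ 0.4879  0.0044  0.0627  0.001 ]
 [ 0.4994 -0.0545  0.065   0.0001]
 [ 0.4794 -0.0518  0.0715  0.0005]]
plate [ 0.4929 -0.0251] yaw [np.float64(-11.564243366679529), np.float64(-11.198861336016144)] size [0.0492 0.0639 0.0496 0.0628]
tabs mid [ 0.4943 -0.0254] span 0.056580970690358987
timer diag mid [ 0.5179 -0.0303] len 0.17683765924396225
plate [ 0.4937 -0.0249] yaw [np.float64(-12.791055645194017), np.float64(-9.899633281921473)] size [0.0481 0.0638 0.0513 0.0641]
tabs mid [ 0.4953 -0.0257] span 0.05691922704189839
timer diag mid [ 0.519  -0.0268] len 0.17207102196407334
```

```bash
python3 - <<'E'
from h import *
np.set_printoptions(precision=4,suppress=True)
q=down(np.radians(-11.4))
ctrl.move_ptp([0.4935,-0.0253,0.14],q); jaws.grip(0.09,20)
a,ca=snap("wrist");np.savez("n.npz",a=a,E=ca[2])
cv2.imwrite("pics/n1.png",cv2.resize(a[90:290,190:450],None,fx=3,fy=3,interpolation=2))
print(tcp(),sensors.current_qpos(),sensors.current_wrist_force(),sensors.current_time())
print(ctrl.inverse_kinematics([0.4935,-0.0253,0.05],q))
for y in(14.5,-14.5,-75.5,0): print(y,ctrl.inverse_kinematics([0.571,-0.218,0.05],down(np.radians(y))))
E
```

```text
[[ 0.9805 -0.1966  0.0015  0.4941]
 [-0.1966 -0.9805 -0.0002 -0.0251]
 [ 0.0015 -0.0001 -1.      0.1408]
 [ 0.      0.      0.      1.    ]] [ 0.6541  0.4135 -0.7906  2.004   0.3821  0.8737 -2.1132] [-0.3059  0.5937 -0.303 ] 3.8083
[ 0.5544  0.5594 -0.6813  2.0551  0.5395  0.7084 -2.2442]
14.5 [ 0.8433  0.7412 -0.7217  1.7632  0.6183  0.8782 -1.4766]
-14.5 [ 0.7758  0.7064 -0.6212  1.7655  0.5304  0.8433 -1.9185]
-75.5 [ 0.3097  0.6143  0.0146  1.7827 -0.0124  0.7447 -2.5577]
0 [ 0.8101  0.7231 -0.6718  1.7643  0.5745  0.86   -1.6979]
```

View pics/n1.png

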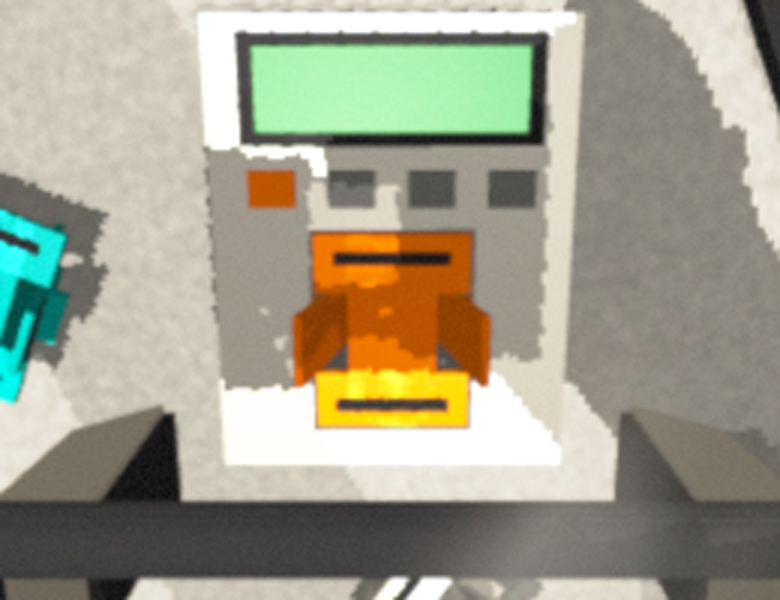

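The near view shows the cover square to the tool: plate corners (312,232), (473,232), (469,428), (316,428), tabs symmetric at columns 293 and 490. I'll refine the position and descend while watching the force.

```bash
python3 - <<'E'
from h import *
np.set_printoptions(precision=4,suppress=True)
d=np.load("n.npz");i=vision.camera_info("wrist");c=(i["intrinsics"],i["dist"],d["E"])
u=np.array([[312,232],[473,232],[469,428],[316,428]])/3+[190,90]
Q=plane(c,u,.046);t=plane(c,np.array([[293,318],[490,318],[295,385],[488,385]])/3+[190,90],.067)
P=Q.mean(0);m=.5*(Q[0]+Q[1]-Q[2]-Q[3]);yaw=np.arctan2(m[1],m[0])
print(P,np.degrees(yaw),np.linalg.norm(Q-np.roll(Q,-1,0),axis=1),t.mean(0),np.linalg.norm(t[0]-t[1]))
assert abs(P[0]-.4935)<.004 and abs(P[1]+.0253)<.004
xy=(P[:2]+[.4935,-.0253])/2; q=down(np.radians(-11.3))
ctrl.line_to([*xy,0.08],q,velocity=.1)
for z in(.065,.058,.053):
    ctrl.line_to([*xy,z],q,velocity=.05);print(z,sensors.current_ee_pos(),sensors.current_wrist_force())
    if abs(sensors.current_wrist_force()[2])>6: break
jaws.grip(0.030,22)
print("w",sensors.current_width(),sensors.current_grip_force(),sensors.current_wrist_force(),sensors.current_ee_pos(),sensors.current_time())
E
```

```text
[ 0.4931 -0.0247  0.046 ] -11.385392794924094 [0.0489 0.064  0.0496 0.064 ] [ 0.4937 -0.0246  0.067 ] 0.05637098548707405
0.065 [ 0.493  -0.025   0.0647] [-0.1966  0.9931  0.4815]
0.058 [ 0.493  -0.025   0.0577] [-0.2076  0.1683  0.4241]
0.053 [ 0.493  -0.025   0.0527] [-0.0741  0.5506  0.5068]
w 0.03446406912375431 21.993803679943085 [0.5894 0.8038 6.2985] [ 0.4938 -0.0241  0.0536] 6.4667
```

```bash
python3 - <<'E'
from h import *
np.set_printoptions(precision=4,suppress=True)
p=sensors.current_ee_pos()
for dz in(.008,.02,.05,.11):
    ctrl.line_to([.493,-.025,.053+dz],velocity=.06 if dz<.05 else .12)
    print(dz,sensors.current_width(),sensors.current_grip_force(),sensors.current_wrist_force(),sensors.current_ee_pos())
a,ca=snap("wrist");s,_=snap("side")
cv2.imwrite("pics/l1.png",np.hstack([cv2.resize(a[60:360,150:490],(453,400)),cv2.resize(s[100:260,250:390],(350,400))]))
print(sensors.current_time())
E
```

```text
0.008 0.034580799264752084 21.964670419692993 [-0.1571  0.7469  0.1314] [ 0.4932 -0.0253  0.0613]
0.02 0.034622858300011924 21.962285935878754 [ 0.3905 -0.2723 -2.0973] [ 0.4933 -0.0254  0.0735]
0.05 0.03482968051577778 21.962209939956665 [ 0.0813  0.5006 -0.3003] [ 0.4933 -0.0253  0.1032]
0.11 0.03483904263912175 21.962248384952545 [ 0.0222 -1.073  -0.7827] [ 0.4925 -0.0253  0.1625]
8.25
```

View pics/l1.png

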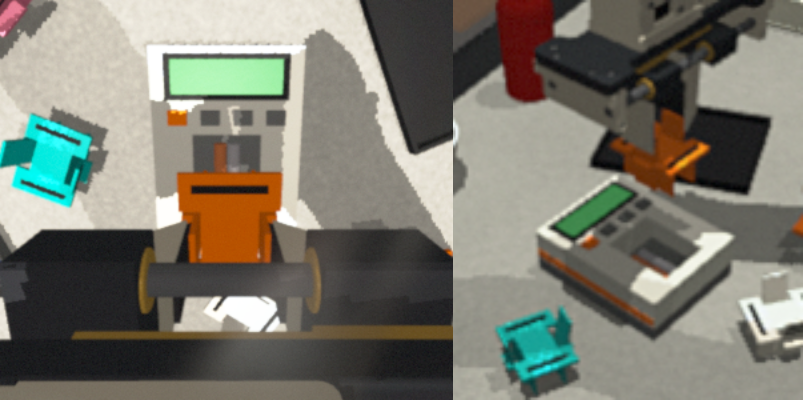

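The cover is in the fingers and level, and the compartment is empty. Next I triangulate the tray corners, check clearance to the red bottle, then carry.

```bash
python3 - <<'E'
from h import *
np.set_printoptions(precision=4,suppress=True)
a,ca=snap("scene");_,cb=snap("side")
T=tri(ca,[[309,182],[261,208],[237,186],[281,163]],cb,[[366,177],[305,164],[319,139],[376,148]])
C=T.mean(0);print(T,C); print("bottle",plane(ca,[[198,207]],0),plane(cb,[[281,136]],0),"caddy",plane(ca,[[290,113]],0))
v=T[1]-T[0]+T[2]-T[3];yaw=np.arctan2(v[1],v[0]);print(np.degrees(yaw))
assert abs(C[2]-.012)<.008 and np.hypot(C[0]-.571,C[1]+.217)<.01
q=down(yaw)
ctrl.move_ptp([C[0],C[1],.14],q)
w,cw=snap("wrist")
cv2.imwrite("pics/t1.png",np.hstack([w[:,120:520],a[120:260,200:400].repeat(2,0).repeat(2,1)[:280].copy() if 0 else cv2.resize(snap("side")[0][80:280,220:420],(400,400))]))
print(sensors.current_width(),sensors.current_wrist_force(),sensors.current_ee_pos(),sensors.current_time())
E
```

```text
[[ 0.4765 -0.179   0.0059  0.0066]
 [ 0.6352 -0.1382  0.0109  0.0014]
 [ 0.6639 -0.2599  0.0092  0.0037]
 [ 0.5086 -0.3152 -0.0005  0.0005]] [ 0.571  -0.2231  0.0064  0.0031]
bottle [[ 0.7825 -0.2304  0.    ]] [[ 0.7794 -0.2345  0.    ]] caddy [[ 0.3601 -0.5958  0.    ]]
17.020274639687173
0.03476277017286523 [-0.8939  0.2424 -0.5238] [ 0.5713 -0.2201  0.1404] 9.3167
```

View pics/t1.png

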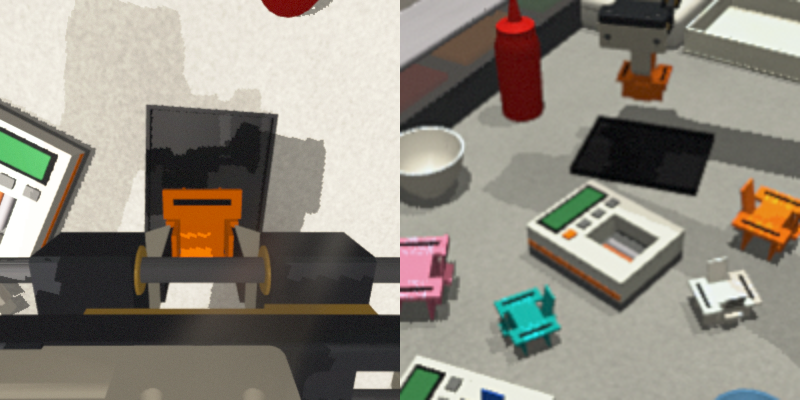

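The wrist view shows the tray's far rim corners at full-image pixels (267,106) and (397,115), with the cover above the tray. I'll use that edge to check centre and yaw, then lower it.

```bash
python3 - <<'E'
from h import *
np.set_printoptions(precision=4,suppress=True)
i=vision.camera_info("wrist");c=(i["intrinsics"],i["dist"],tcp()@i["T_tool_cam"])
Q=plane(c,[[267,106],[397,115]],.012)[:,:2];e=Q[0]-Q[1];L=np.linalg.norm(e);n=np.array([e[1],-e[0]])/L
yaw=np.arctan2(n[1],n[0]);C=Q.mean(0)-.085*n;print(Q,L,np.degrees(yaw),C)
assert abs(L-.13)<.01 and np.hypot(*(C-[.571,-.218]))<.012
q=down(yaw)
ctrl.line_to([*C,.10],q,velocity=.1); ctrl.line_to([*C,.052],q,velocity=.1); ctrl.hold(.2)
f0=sensors.current_wrist_force()[2]; z=.052
while z>.036:
    z-=.001; ctrl.line_to([*C,z],q,velocity=.02); f=sensors.current_wrist_force()[2]-f0
    print(round(z,4),sensors.current_ee_pos()[2],round(f,2))
    if f>3: break
print(sensors.current_width(),sensors.current_time())
E
```

```text
[[ 0.6366 -0.1448]
 [ 0.6661 -0.2687]] 0.12734374493037262 13.407950549003983 [ 0.5687 -0.2265]
0.051 0.051187224414316695 -1.53
0.05 0.049896532302954176 -0.48
0.049 0.048881005161808086 -0.22
0.048 0.04790611590501678 -0.31
0.047 0.04689635712326591 0.22
0.046 0.045920181937750985 0.07
0.045 0.044933251038629524 0.18
0.044 0.043903130597473375 -0.38
0.043 0.042897962970196074 0.01
0.042 0.04264608234211052 5.58
0.0343882957812566 13.2
```

```bash
python3 - <<'E'
from h import *
jaws.grip(.05);jaws.grip(.07);jaws.grip(.09)
p=sensors.current_ee_pos();ctrl.line_to([p[0],p[1],.20],velocity=.12);ctrl.hold(.3)
w,cw=snap("wrist");s,_=snap("side")
cv2.imwrite("pics/f1.png",np.hstack([w[:,120:520],cv2.resize(s[100:340,190:430],(400,400))]))
print(sensors.current_wrist_force(),sensors.current_time())
E
```

```text
[-0.65395734  0.37525399 -0.11657602] 16.7083
```

View pics/f1.png

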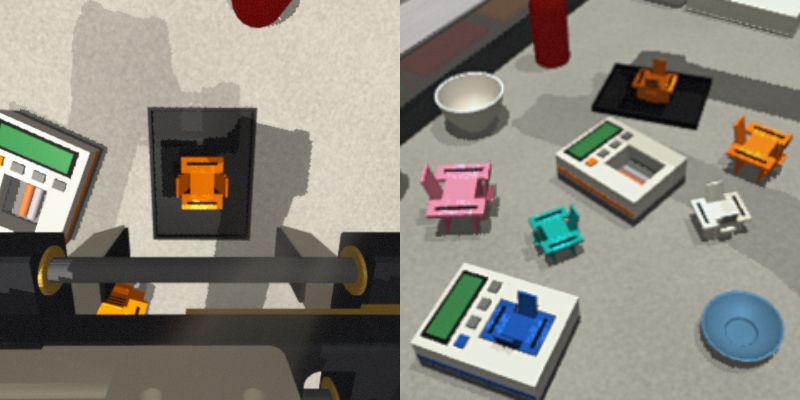

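The cover stands upright and flat near the middle of the tray (wrist crop (202,183)), the orange timer is open, and the blue cover is still clipped in place.

```bash
python3 -c "from rig import ticket;print(ticket.hand_in())"
```

```text
the job is handed in; nothing more can be done
None
```

The orange cover is off its timer and stands flat and right way up in the black tray; the blue cover is still clipped in, and the job was handed in at about 17 s of the 40 s allowed.

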